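# Index the board holder to its next hole

## Task

The round circuit-board holder is locked by a spring plunger: pull the plunger's black knob up, turn the holder counterclockwise (seen from above) to the very next hole of the index ring and let the spring drive the pin fully home there, so that the holder is locked. How far round that hole is has been set anew, so find it by feel, gently: never force the pin, neither sideways against the side of a hole nor down onto the ring, and leave the other things on the bench alone.

Things in the scene. Friction and masses are not known exactly. Their poses are not given: they have to be found in the camera images.
- base: fixed round base: painted flange 244 mm across, 12 mm high, carrying a flat steel index ring (radius 74 to 106 mm, top 22 mm above the bench) with square-cut holes 11.5 mm wide on radius 90 mm. Origin on the turning axis at bench height, z up, x axis towards the hole where the pin starts. Elsewhere the ring is flat and carries the pin
- start_hole (a point): mouth of the hole where the pin starts, 22 mm above the bench, on the base's x axis at radius 90 mm. The next hole counterclockwise lies anywhere from 0.60 to 0.97 rad (34 to 56 degrees) round the axis from it, in a sector of the ring that was adjusted and clamped; it is not listed, only seen as a dark square. A hole 0.785 rad clockwise is the wrong one
- spindle: the centre post carrying all that turns (holder and plunger); it does not turn itself. Origin on the vertical turning axis at bench height. The plunger in the turning part takes at most 20 N between pin and ring; sliding the pin over the ring by the knob takes about 3 to 5 N sideways, clearly less than pushing on a locked pin
- stage (a joint): angle of the holder about the vertical axis, rad, 0 in the start hole, positive counterclockwise from above; stops at -1.0 and 1.3. Aluminium disc of radius 66 mm, top 36 mm above the bench, with a circuit board between two black jaws (to 54 mm high), and an arm 34 mm wide (top 36 mm) out to radius 108 mm that carries the plunger. Friction about 0.15 N m; stays where it is left
- plunger (a joint): lift of the plunger, m: 0 = pin fully home, 0.012 = pin's tip level with the ring's top (clear, or riding on the ring), 0.018 = upper stop. The spring pushes down with 4 N at 0, 7 N at 0.012, 9 N at 0.018. The pin is a 10 mm rod with a 1.5 mm chamfer, 0.75 mm play either side in a hole. Let go between holes it rides on the ring and snaps down by itself when pushed on over a hole
- knob_top (a point): centre of the top face of the plunger's knob, a black upright cylinder 26 mm in diameter and 24 mm tall on radius 90 mm, to be gripped on its sides; 77 mm above the bench when the pin is home, moves with lift and turning. Below the knob are 8 mm of bare stem and then a collar of 20 mm diameter whose top is 45 mm above the bench
- jar: small amber jar with steel lid, 44 mm across, 40 mm high, loose near the base; to be left alone. Origin at its underside
- spool: grey spool 52 mm across, 36 mm high, loose near the base; to be left alone. Origin at its underside
- heatsink: aluminium block 40 x 30 x 22 mm, loose near the base; to be left alone. Origin at its underside
- dropper: white plastic bottle 42 mm across, 105 mm high, standing on the left of the bench; to be left alone. Origin at its underside
- screwdriver: orange-handled screwdriver lying on the left of the bench; to be left alone
- spanner: steel spanner lying on the right of the bench; to be left alone
- tray: black parts tray 110 x 150 x 28 mm on the right of the bench; to be left alone. Origin at its underside

How it is judged:
By the outcome, as a careful person would: the job done as asked, in the order asked, and still so for the second after the job is handed in, with the robot touching nothing.
It also fails if it takes over 51 s, if anything falls off the work surface, if the arm or the gripper's body presses on something with over 40 N, if the wrist force passes 120 N, or if a joint passes its speed limit or range.

## Robot

A 6-joint arm with a two-finger parallel gripper is mounted at the origin on the work surface. World frame = base frame: x ahead of the robot, y to its left, z up, the work surface at z = 0. Lengths are in m, angles in rad, forces in N, time in s.
With the tool pointing down it reaches from about 0.325 to 0.775 m from the base axis. Payload 5.5 kg.
Tool frame: the origin (TCP) lies between the finger pads; the fingertips stand 8 mm ahead of it and the grasp point (between the pads) lies 11 mm behind it (tcp_to_tips is the distance from the TCP to the fingertips, in m); z points along the fingers, y is the line along which they close (so a half turn about z gives the same grasp; the last joint's range is limited). The gripper opens to 88 mm and grips with 3 to 60 N. Pads are 20 mm wide; open, the fingers measure 115 mm over their backs; the gripper's body (75 mm by 178 mm) begins 61 mm behind the grasp point.
Start: joints at [1.056, 0.091, 1.231, -0, 1.82, -0.057], TCP at [0.265, 0.538, 0.231] pointing down, gripper open.
Joint ranges: [-2.87, 2.87], [-0.86, 2.18], [0.17, 2.46], [-1.51, 4.65], [0.06, 2.69], [-2.65, 2.65]. Speed limits (rad/s): [2.57, 2.57, 3.01, 3.14, 3.14, 3.14].

## Interface

Orientations are given as a unit quaternion [w, x, y, z].
In Python, from bench import * gives the robot as it stands. Calls block until the motion is done:
- move_to(position, orientation): joint-space move of the TCP to a pose.
- move_l(position, speed=0.15, orientation=None): straight line of the TCP; orientation=None keeps the orientation; speed is the mean speed in m/s.
- movej(angles): joint-space move.
- gripper_open() and close(): open the fingers fully, or close them until they stop; the grip force is fixed at half the most.
- hold(seconds).
- inverse_kinematics(position, orientation): joint angles nearest the present ones, or None.
- state(): the state.
- get_image(name): name is "scene" or "side" or "wrist"; returns a dict with "frame" (400x640x3 uint8, blue, green, red), "depth" (400x640 float32, m along the optical axis (not along the pixel's ray), 0 where there is no reading), "camera_matrix" (3x3 intrinsics, pixels), "view" (4x4, takes a point from world to camera coordinates). Camera axes: x right, y up, looking along -z (the intrinsics and any distortion apply to the point x, -y, -z); pixel columns grow to the right and rows downward; lengths in m; the calibration is good to about 2 mm. A picture is of the moment at which its call begins.
A pose or a line that the arm cannot do raises IKError and nothing moves.
- job_done(): hands the job in; it is judged then, once.
The state is a dict: "time": time; "joint_pos": joint angles; "dq": joint speeds; "joint_torque": joint torques, N m; "ee_pos": TCP position; "ee_rot": TCP orientation; "ft_force": force on the tool from outside, world axes, zero at the start; "moment": the same for the moment, N m; "finger_gap": finger opening in m; "finger_force": force on a finger pad.
Only numpy, scipy, OpenCV 4.12 (cv2) and the standard library are available. Lean on these libraries where they do the work, as an engineer would, in place of code of your own. Each camera call takes 0.05 s, during which the arm holds its last target. There are 200 camera calls.

## Working session

There is one attempt and no reset: what is moved stays moved. The work goes in short steps, each a Python script; the robot and the scene stay as the last script left them, time stands still between calls to the robot, and variables do not carry over. Pictures are saved under pics/ and viewed, at most 10 in all, crops included, and the job is handed in when it is done.

```bash
ls; mkdir -p pics; python3 - <<'E'
from bench import *
import cv2,numpy as np
for n in("scene","side"):
    g=get_image(n); cv2.imwrite(f"pics/{n}0.png",g["frame"]); np.savez(f"/tmp/{n}0.npz",**g)
    print(n,g["camera_matrix"],g["view"])
s=state();print(s)
E
```

```text
pics
scene [[458.51706376   0.         321.19479176]
 [  0.         458.51706376 200.12937782]
 [  0.           0.           1.        ]] [[ 0.14889372  0.98872414  0.01597602 -0.06417801]
 [-0.71021754  0.09568338  0.69744945  0.32175658]
 [ 0.68805647 -0.1151923   0.71645588 -1.80331864]
 [ 0.          0.          0.          1.        ]]
side [[429.66611436   0.         324.94015761]
 [  0.         429.66611436 203.35000084]
 [  0.           0.           1.        ]] [[-0.96126076 -0.27544269  0.0104439   0.54460628]
 [ 0.21455334 -0.72390279  0.6556917  -0.17750645]
 [-0.17304512  0.63253148  0.7549565  -1.27473925]
 [ 0.          0.          0.          1.        ]]
{'time': 0.1, 'joint_pos': array([ 1.05627951e+00,  9.17850170e-02,  1.23173833e+00, -1.32608949e-08,
        1.81980819e+00, -5.67024547e-02]), 'dq': array([-0.00132656, -0.00134735, -0.00371657,  0.00066661, -0.00052069,
        0.00020201]), 'joint_torque': array([ 2.32485443e-03, -4.47863245e+01, -4.07568312e+01,  6.99943118e-02,
        2.85055011e-02, -9.43362397e-05]), 'ee_pos': array([0.26507372, 0.53799451, 0.2296344 ]), 'ee_rot': array([-2.44952123e-04,  2.26913263e-01,  9.73914583e-01, -8.34221333e-04]), 'ft_force': array([ 0.79366625, -0.46046228,  0.259261  ]), 'moment': array([ 0.0096357 ,  0.0115849 , -0.00042347]), 'finger_force': 0.0, 'finger_gap': 0.08782041663853904}
```

View pics/scene0.png

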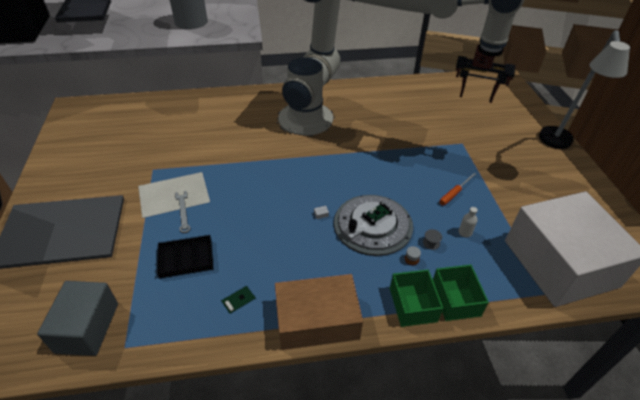

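View pics/side0.png

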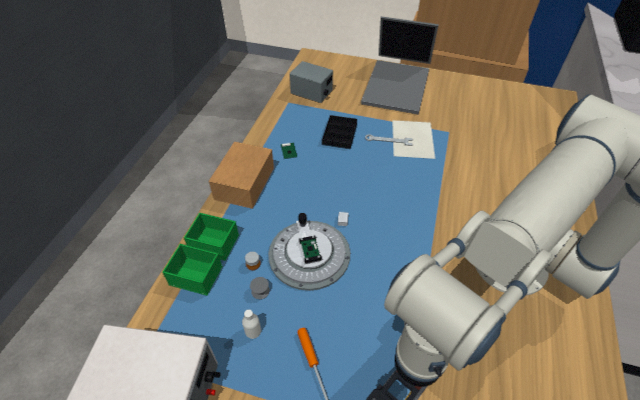

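The scene picture shows the round base at about (373,223) with the knob at (354,228). In the side view the base is at (309,253) and the knob at (303,219). Next I cast rays and take a closer look from above.

```bash
cat > h.py <<'E'
from bench import *
import cv2,numpy as np
def ray(g,u,v):
    K=g["camera_matrix"];V=g["view"];R=V[:3,:3];t=V[:3,3]
    d=np.array([(u-K[0,2])/K[0,0],-(v-K[1,2])/K[1,1],-1.])
    return -R.T@t, R.T@d
def cast(g,u,v,z):
    o,d=ray(g,u,v); return o+d*(z-o[2])/d[2]
def proj(g,p):
    q=g["view"][:3,:3]@np.asarray(p)+g["view"][:3,3]; K=g["camera_matrix"]
    return np.array([K[0,0]*q[0]/-q[2]+K[0,2], K[1,1]*-q[1]/-q[2]+K[1,2]])
def quat(yaw):  # tool down, tool x axis at angle yaw in world xy
    return np.array([0,np.cos(yaw/2),np.sin(yaw/2),0])
E
python3 - <<'E'
from h import *
for n,b,k in(("scene",(373,223),(354,228)),("side",(309,253),(303,219))):
    g=np.load(f"/tmp/{n}0.npz"); print(n,cast(g,*b,.02),cast(g,*k,.065))
c=cast(np.load("/tmp/side0.npz"),309,253,.02)
g=get_image("wrist");print(g["view"]);V=g["view"];print("cam",-V[:3,:3].T@V[:3,3],state()["ee_pos"])
y=2*np.arctan2(state()["ee_rot"][2],state()["ee_rot"][1]);print("yaw",y)
for yaw in(y,y-1,y-2,y+1,0,1.57,3.14,-1.57):print(yaw,inverse_kinematics([c[0],c[1],.33],quat(yaw)))
E
```

```text
scene [0.58923542 0.13574309 0.02      ] [0.63878876 0.06351018 0.065     ]
side [0.57403732 0.14530217 0.02      ] [0.61821078 0.06197601 0.065     ]
[[ 0.44295305  0.89654362 -0.00145905 -0.59794011]
 [-0.85940145  0.42413761 -0.28554584  0.03380083]
 [-0.25538546  0.12773731  0.95836394 -0.38976169]
 [ 0.          0.          0.          1.        ]]
cam [0.19436841 0.5715303  0.38231281] [0.26506232 0.53804474 0.22977555]
yaw 2.683790443552687
2.683790443552687 [ 1.90465686e-01  1.15455090e-01  1.02665286e+00 -4.44089210e-16
  1.99948470e+00 -9.22528431e-01]
1.6837904435526871 [ 1.90465686e-01  1.15455090e-01  1.02665286e+00 -4.44089210e-16
  1.99948470e+00  7.74715694e-02]
0.6837904435526871 [ 1.90465686e-01  1.15455090e-01  1.02665286e+00 -4.44089210e-16
  1.99948470e+00  1.07747157e+00]
3.683790443552687 [ 1.90465686e-01  1.15455090e-01  1.02665286e+00 -4.44089210e-16
  1.99948470e+00 -1.92252843e+00]
0 [ 1.90465686e-01  1.15455090e-01  1.02665286e+00 -4.44089210e-16
  1.99948470e+00  1.76126201e+00]
1.57 [ 1.90465686e-01  1.15455090e-01  1.02665286e+00 -4.44089210e-16
  1.99948470e+00  1.91262013e-01]
3.14 [ 1.90465686e-01  1.15455090e-01  1.02665286e+00 -4.44089210e-16
  1.99948470e+00 -1.37873799e+00]
-1.57 None
```

```bash
python3 - <<'E'
from h import *
c=np.array([.58,.14]);a=np.radians(-29)
p=c+.06*np.array([np.cos(a),np.sin(a)])
move_to([p[0],p[1],.25],quat(a+np.pi)); hold(.3)
g=get_image("wrist");np.savez("/tmp/w1.npz",**g);cv2.imwrite("pics/w1.png",g["frame"])
print(state()["time"],state()["ee_pos"],state()["ft_force"])
E
```

```text
2.5333 [0.63237643 0.11134441 0.25004629] [-0.61544601 -0.64584317  1.07098647]
```

View pics/w1.png

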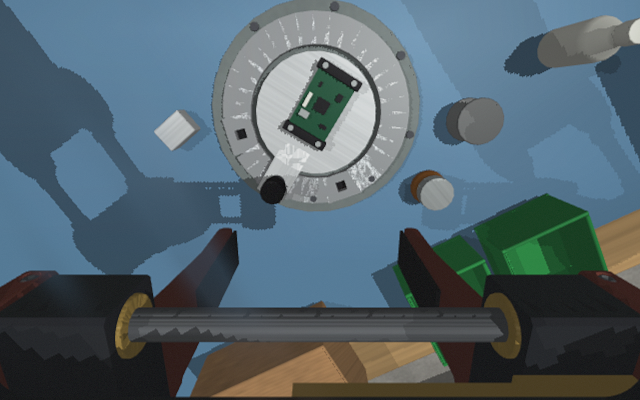

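The wrist view shows the knob top at (273,187). The next hole counterclockwise is the dark square at (341,185), and the wrong, clockwise hole is at (241,134).

```bash
cat > /tmp/m.py <<'E'
from h import *
from scipy.optimize import least_squares
g=np.load("/tmp/w1.npz");f=g["frame"];hsv=cv2.cvtColor(f,cv2.COLOR_BGR2HSV)
m=(hsv[...,1]<60).astype(np.uint8);m[220:]=0;m=cv2.morphologyEx(m,cv2.MORPH_OPEN,np.ones((5,5)))
n,l,st,ce=cv2.connectedComponentsWithStats(m);i=l[60,240];print(st[i])
cs,_=cv2.findContours((l==i).astype(np.uint8),cv2.RETR_EXTERNAL,cv2.CHAIN_APPROX_NONE)
P=np.array([cast(g,u,v,.012)[:2] for u,v in max(cs,key=len)[:,0] if v>2])
r=least_squares(lambda q:np.hypot(*(P-q[:2]).T)-q[2],[.58,.14,.12],loss="soft_l1",f_scale=.001);print("centre,R",r.x,"med res",np.median(abs(r.fun)))
c=r.x[:2]
def dark(u,v,w,th):
    R=f[v-w:v+w+1,u-w:u+w+1].max(2)<th; n,l,st,ce=cv2.connectedComponentsWithStats(R.astype(np.uint8))
    k=1+np.argmax(st[1:,4]); return ce[k]+[u-w,v-w],st[k]
for nm,u,v,w,th,z in(("hole",341,185,10,60,.022),("cw",241,134,10,60,.022),("knob",273,187,20,45,.070)):
    p,s=dark(u,v,w,th);x=cast(g,*p,z)[:2]-c;print(nm,p,s,"r",np.hypot(*x),"ang",np.arctan2(x[1],x[0]))
E
python3 /tmp/m.py
python3 -c "
import cv2;f=cv2.imread('pics/w1.png')[100:220,200:400];cv2.imwrite('pics/c1.png',cv2.resize(f,None,fx=4,fy=4,interpolation=2))"
```

```text
[  212     0   208   211 32208]
centre,R [0.57836863 0.13683117 0.11987492] med res 0.00031832956618715186
hole [340.7704918  185.13114754] [ 5  6 10 10 61] r 0.08910446465558823 ang -0.1577202517903562
cw [241.38571429 133.51428571] [ 6  5 10 10 70] r 0.08853764217722572 ang -1.827083910795305
knob [272.87523277 189.68342644] [  7   9  26  28 537] r 0.08825342741537283 ang -1.0434132212840237
```

View pics/c1.png

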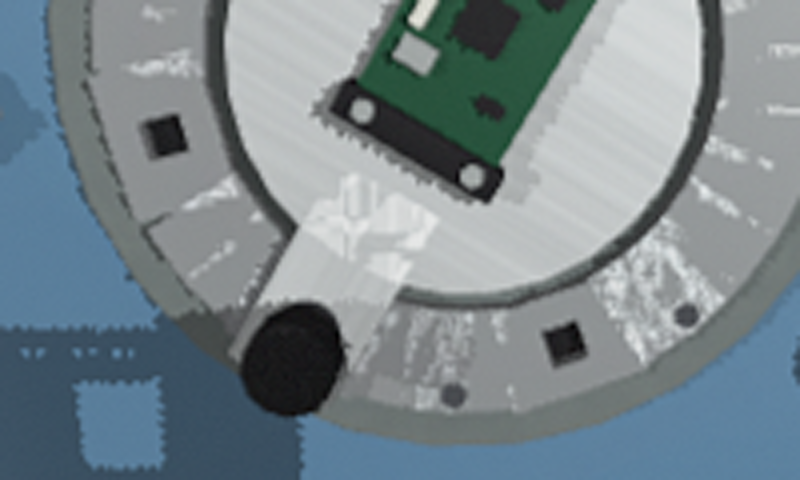

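The start angle agrees two ways: the wrong hole plus 0.785 gives -1.042, and the knob itself gives -1.043. The next hole is about 0.885 rad round. Next I descend beside the knob and touch it lightly with one finger to centre before gripping.

```bash
cat >> h.py <<'E'
C=np.array([.5784,.1368]);A0=-1.0425;HOLE=.885
def er(a):return np.array([np.cos(a),np.sin(a)])
def et(a):return np.array([-np.sin(a),np.cos(a)])
def P(xy,z):return [xy[0],xy[1],z]
E
python3 - <<'E'
from h import *
k=C+.09*er(A0);t=et(A0);q=quat(A0+np.pi)
move_to(P(k+.0265*t,.12),q); move_l(P(k+.0265*t,.060),.12); hold(.25)
f0=state()["ft_force"];print(state()["time"],f0,state()["ee_pos"])
s=.0265
while s<.036:
    s+=.0005; move_l(P(k+s*t,.060),.03); T=state();df=(T["ft_force"]-f0)
    print(round(s,4),round(T["time"],2),df.round(2),round(df[:2]@t,2))
    if abs(df[:2]@t)>1.3: break
print(T["ee_pos"],T["finger_gap"])
E
```

```text
4.0417 [0.43943248 0.0698488  0.07019995] [0.64722056 0.07243767 0.0611968 ]
0.027 4.29 [-0.47 -0.43  0.13] -0.62
0.0275 4.54 [-0.4  -0.19  0.15] -0.44
0.028 4.79 [ 0.02 -0.7  -0.23] -0.33
0.0285 5.04 [-0.98 -0.1  -0.32] -0.89
0.029 5.29 [-0.25  0.24  0.06] -0.09
0.0295 5.54 [-1.28  0.22 -0.03] -1.0
0.03 5.79 [0.4  0.58 0.17] 0.64
0.0305 6.04 [-0.3   0.58 -0.25] 0.03
0.031 6.29 [ 0.47  0.35 -0.71] 0.58
0.0315 6.54 [-1.1  -0.87 -0.04] -1.39
[0.65098401 0.07495258 0.05999138] 0.08789696775411701
```

```bash
cat >> h.py <<'E'
def force(n=20): return np.mean([state()["ft_force"] for _ in range(n)],0)
E
python3 - <<'E'
from h import *
print(np.array([state()["ft_force"] for _ in range(4)]).round(2))
k=C+.09*er(A0);t=et(A0)
s=.0315;T0=state()["time"]
while s<.037:
    f=[]
    for _ in range(4): hold(.02); f.append(state()["ft_force"])
    f=np.mean(f,0);print(round(s,4),f.round(2),round(f[:2]@t,2))
    if f[:2]@t<-1.2: break
    s+=.0005; move_l(P(k+s*t,.060),.03)
print(state()["time"],state()["ee_pos"])
E
```

```text
[[-0.66 -0.8   0.03]
 [-0.66 -0.8   0.03]
 [-0.66 -0.8   0.03]
 [-0.66 -0.8   0.03]]
0.0315 [ 0.   -0.05  0.02] -0.03
0.032 [ 0.06 -0.02  0.24] 0.04
0.0325 [-1.02 -0.6   0.84] -1.19
0.033 [-1.38 -1.44  0.75] -1.91
7.5583 [0.65224449 0.07559807 0.05999591]
```

```bash
cat >> h.py <<'E'
C=C+.00165*et(A0)
def favg():
    f=[]
    for _ in range(4): hold(.02); f.append(state()["ft_force"])
    return np.mean(f,0)
def rep(tag,a):
    f=favg();T=state();print(tag,round(T["time"],2),"f r,t,z",(f[:2]@er(a)).round(2),(f[:2]@et(a)).round(2),f[2].round(2),"pos",T["ee_pos"].round(4),"gap",round(T["finger_gap"],4),flush=True);return f
E
python3 - <<'E'
from h import *
k=C+.09*er(A0)
move_l(P(k,.060),.1); rep("centre",A0)
close(); f=rep("closed",A0)
if .024<state()["finger_gap"]<.028 and abs(f[:2]@et(A0))<8:
    move_l(P(k,.065),.03);rep("5",A0);move_l(P(k,.0753),.03);rep("15",A0)
E
```

```text
centre 8.09 f r,t,z 0.22 -0.05 -0.15 pos [0.6256 0.0602 0.0602] gap 0.0879
closed 9.14 f r,t,z -0.03 0.29 -0.05 pos [0.6253 0.0599 0.0601] gap 0.0255
5 9.53 f r,t,z 1.06 1.47 -5.57 pos [0.6249 0.0598 0.0643] gap 0.0253
15 10.08 f r,t,z 1.74 0.13 -8.98 pos [0.6249 0.0598 0.0749] gap 0.0256
```

Grip is centred, with almost no side force. The pin is lifted about 15 mm, and the vertical force matches the spring. Now I turn counterclockwise.

```bash
python3 - <<'E'
from h import *
for th in(.1,.2,.3,.4):
    a=A0+th; move_l(P(C+.09*er(a),.0753),.06,quat(a+np.pi)); f=rep(th,a)
    if np.linalg.norm(f[:2])>10: print("stop");break
g=get_image("wrist");np.savez("/tmp/w2.npz",**g);cv2.imwrite("pics/w2.png",g["frame"])
E
```

```text
0.1 10.45 f r,t,z 2.22 1.81 -8.98 pos [0.6326 0.0649 0.0751] gap 0.025
0.2 10.82 f r,t,z 1.36 2.33 -8.72 pos [0.6396 0.0705 0.0753] gap 0.0255
0.3 11.18 f r,t,z 1.01 2.33 -8.93 pos [0.646  0.0768 0.0753] gap 0.0255
0.4 11.55 f r,t,z 0.3 2.29 -8.73 pos [0.6517 0.0837 0.0753] gap 0.0254
```

View pics/w2.png

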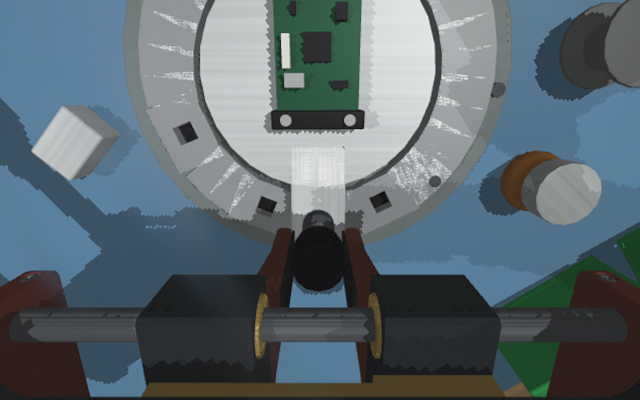

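The view shows the start hole at (267,205), the next hole at (380,200) and the wrong hole at (186,132). The arm is between the first two, so I re-measure the hole angle from the chords.

```bash
python3 - <<'E'
from h import *
def dark(f,u,v,w=11,th=60):
    R=f[v-w:v+w+1,u-w:u+w+1].max(2)<th; n,l,st,ce=cv2.connectedComponentsWithStats(R.astype(np.uint8))
    k=1+np.argmax(st[1:,4]); return ce[k]+[u-w,v-w],st[k]
g=np.load("/tmp/w2.npz");X={}
for n,u,v in(("cw",186,132),("s",267,205),("n",380,200)):
    p,s=dark(g["frame"],u,v);X[n]=cast(g,*p,.022)[:2];print(n,p,s,X[n])
c1=X["s"]-X["cw"];c2=X["n"]-X["s"];L1,L2=np.hypot(*c1),np.hypot(*c2)
turn=np.arctan2(c1[0]*c2[1]-c1[1]*c2[0],c1@c2)
print("L",L1,L2,"expected L1",.18*np.sin(.3927),"th ratio",2*np.arcsin(L2/L1*np.sin(.3927)),"th turn",2*turn-.785)
x=X["n"]-C;print(np.hypot(*x),np.arctan2(x[1],x[0])-A0)
x=X["s"]-C;print(np.hypot(*x),np.arctan2(x[1],x[0])-A0)
E
```

```text
cw [187.82242991 131.82242991] [  4   1  19  20 214] [0.55639358 0.05216961]
s [266.61170213 204.54787234] [  2   3  19  17 188] [0.62298866 0.06091686]
n [379.07936508 199.7037037 ] [  1   3  19  17 189] [0.66536604 0.12270527]
L 0.06716710011358608 0.07492428911787867 expected L1 0.06888317053764273 th ratio 0.8820814539508605 th turn 0.8930606139653713
0.0868335103032353 0.8697447980492978
0.08802422393263375 -0.015792906347554148
```

Both views give about 0.885 rad. I turn on to 0.76 while lifted, set the pin on the flat ring, release, and then push gently with one finger.

```bash
cat >> h.py <<'E'
def knobz(a,z):
    g=get_image("wrist");u,v=proj(g,P(C+.09*er(a),z)).round().astype(int)
    h=[]
    for j in range(v-6,v+7,3):
        for i in range(u-6,u+7,3):
            d=g["depth"][j,i]
            if d>0: o,r=ray(g,i,j); h.append((o+r*d)[2])
    return (np.median(h) if h else None),(u,v),g
E
python3 - <<'E'
from h import *
for th in(.52,.64,.76):
    a=A0+th; move_l(P(C+.09*er(a),.0753),.06,quat(a+np.pi))
rep(th,a); k=C+.09*er(a)
move_l(P(k,.0727),.02); rep("low",a)
gripper_open(); rep("open",a)
h,uv,g=knobz(a,.089);print("knob z",h,uv)
cv2.imwrite("pics/w3.png",g["frame"])
E
```

```text
0.76 12.67 f r,t,z 0.94 3.26 -9.06 pos [0.6661 0.1124 0.0753] gap 0.0253
low 13.02 f r,t,z -0.08 3.29 -8.05 pos [0.6661 0.1125 0.0727] gap 0.0255
open 14.14 f r,t,z -0.16 0.2 0.28 pos [0.6662 0.1125 0.0727] gap 0.0878
knob z 0.0872818400786739 (np.int64(321), np.int64(271))
```

View pics/w3.png

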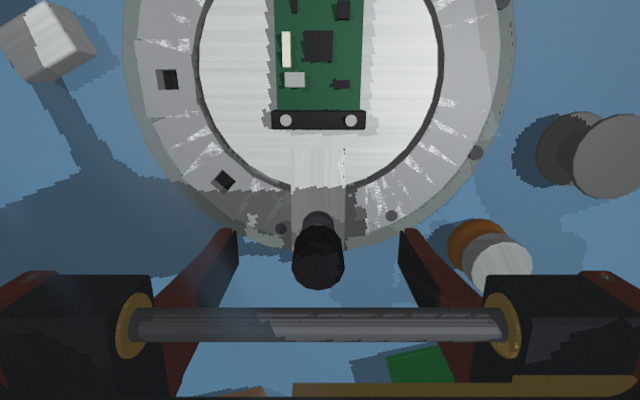

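The pin is riding on the ring, with the knob top at about 87 mm. Fingers are open and the arm is at (318,210) over the sector with the hole. Now a gentle one-finger push in small steps, checking force and knob height at each one.

```bash
cat > push.py <<'E'
from h import *
import sys
S=.0309
def go(b,sp,s=S):
    a=A0+b; move_l(P(C+.09*er(a)+s*et(a),.068),sp,quat(a+np.pi)); return a
def push(bs,sp=.03,lim=6.0):
    for b in bs:
        a=go(b,sp); f=favg(); h,uv,g=knobz(a,.088); T=state()
        print(round(b,4),round(T["time"],2),"t",(f[:2]@et(a)).round(2),"r",(f[:2]@er(a)).round(2),"z",f[2].round(2),"h",round(float(h),4),flush=True)
        if h<.083: print("DROPPED");return
        if abs(f[:2]@et(a))>lim: print("FORCE");return
E
python3 - <<'E'
from push import *
go(.76,.06,s=.026); 
push([.75,.78,.80,.82,.835],.03)
E
```

```text
0.75 15.18 t -0.18 r 0.02 z 0.45 h 0.0877
0.78 15.55 t -3.78 r 0.24 z 0.72 h 0.0872
0.8 15.92 t -5.86 r -0.59 z 1.15 h 0.0872
0.82 16.28 t -6.26 r -0.03 z 0.48 h 0.0876
FORCE
```

```bash
python3 - <<'E'
from push import *
a=A0+.82
f=favg();print("t",f[:2]@et(a),state()["ee_pos"],P(C+.09*er(a)+S*et(a),.068))
h,uv,g=knobz(a,.087);print(h,uv)
u,v=uv;D=g["depth"];pts=[]
for j in range(v-40,v+40):
    for i in range(u-50,u+50):
        d=D[j,i]
        if d>0 and g["frame"][j,i].max()<60:
            o,r=ray(g,i,j);p=o+r*d
            if .083<p[2]<.092:pts.append(p[:2])
p=np.array(pts);m=(p.min(0)+p.max(0))/2;x=m-C;print(len(p),"size",np.ptp(p,axis=0),"r",np.hypot(*x),"stage",np.arctan2(x[1],x[0])-A0)
E
```

```text
t -6.862092189118848 [0.67428619 0.14666556 0.0678992 ] [np.float64(0.6744251073191057), np.float64(0.1479098007313483), 0.068]
0.0873416488771536 (np.int64(257), np.int64(274))
2594 size [0.02625347 0.02952495] r 0.08820389705245608 stage 0.764771306599757
```

```bash
cat >> push.py <<'E'
def stage(g,a,h):
    u,v=proj(g,P(C+.09*er(a),h)).round().astype(int);D=g["depth"];K=[]
    j,i=np.mgrid[max(v-45,0):min(v+45,400),max(u-60,0):min(u+60,640)];m=(D[j,i]>0)&(g["frame"][j,i].max(2)<60);j,i=j[m],i[m]
    o,_=ray(g,0,0);R=np.array([ray(g,x,y)[1] for x,y in zip(i,j)]);p=o+R*D[j,i][:,None]
    p=p[(abs(p[:,2]-h)<.0025)][:,:2]-C; t=p@et(a); r=p@er(a)
    # knob's leading edge (free side) and radial middle
    e=np.percentile(t[abs(r-.088)<.004],99)-.013
    return np.arctan2(e,.088)+a-A0
def push(bs,sp=.03,lim=8.0):
    for b in bs:
        a=go(b,sp); f=favg(); h,uv,g=knobz(a,.088); T=state()
        lag=(np.array(P(C+.09*er(a)+S*et(a),0))-T["ee_pos"])[:2]@et(a)
        print(round(b,4),round(T["time"],2),"t",(f[:2]@et(a)).round(2),"r",(f[:2]@er(a)).round(2),"z",f[2].round(2),"h",round(float(h),4),"lag mm",round(lag*1e3,2),"stage",round(stage(g,a,h),4),flush=True)
        if h<.083: print("DROPPED");return
        if abs(f[:2]@et(a))>lim: print("FORCE");return
E
python3 - <<'E'
from push import *
push([.825,.832,.839])
E
```

```text
0.825 16.77 t -6.97 r -0.23 z 1.23 h 0.0874 lag mm 1.43 stage 0.7814
0.832 17.13 t -6.83 r 0.01 z 0.83 h 0.0872 lag mm 1.34 stage 0.7905
0.839 17.5 t -6.68 r -0.5 z 0.88 h 0.087 lag mm 1.4 stage 0.796
```

The pin slides steadily at about 6.8 N, and the stage follows. Continuing.

```bash
python3 - <<'E'
from push import *
push(np.arange(.846,.925,.0065),lim=8.5)
E
```

```text
0.846 17.87 t -6.84 r 0.06 z 0.43 h 0.0872 lag mm 1.4 stage 0.803
0.8525 18.23 t -5.69 r -0.11 z -0.14 h 0.087 lag mm 1.27 stage 0.8111
0.859 18.6 t -5.44 r 0.39 z -0.69 h 0.0869 lag mm 1.06 stage 0.8202
0.8655 18.97 t -4.78 r 1.93 z -2.04 h 0.0867 lag mm 0.63 stage 0.8314
0.872 19.33 t -0.92 r -0.32 z -0.09 h 0.0753 lag mm -0.62 stage 0.8535
DROPPED
```

The knob dropped about 12 mm and the side force fell away. Now I back off and check.

```bash
python3 - <<'E'
from push import *
a=A0+.885; go(.885,.06,s=.005) ; rep("free",a)
h,uv,g=knobz(a,.077);print("h",h,"stage",stage(g,a,h))
k=C+.09*er(a)
move_l(P(k,.16),.12); move_l(P(k-.03*er(a),.25),.12); hold(.2)
g=get_image("wrist");cv2.imwrite("pics/w4.png",g["frame"]);h,uv,_=knobz(a,.077);print(h,uv,state()["time"],state()["ft_force"])
E
```

```text
free 19.96 f r,t,z -0.15 -0.35 -0.11 pos [0.6695 0.1284 0.0681] gap 0.0874
h 0.07565789426070565 stage 0.8514951562755954
0.07536164750415159 (np.int64(319), np.int64(205)) 22.1667 [-0.124731   -0.26698119 -0.13704974]
```

View pics/w4.png

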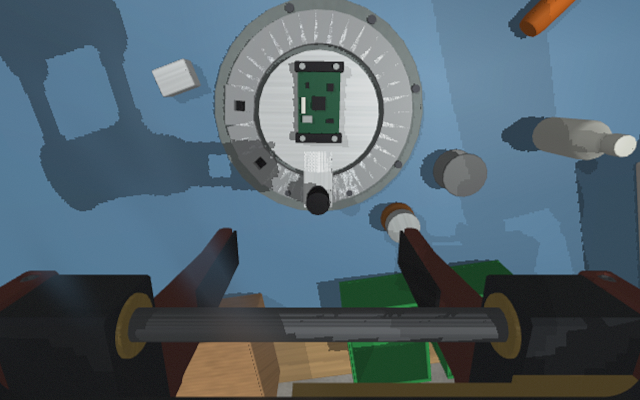

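The picture shows the knob at (318,200) seated over the target hole, with the start hole (260,162) and wrong hole (240,105) open and the loose things in place. I compare the height with the first view and then hand in.

```bash
python3 - <<'E'
from h import *
g=np.load("/tmp/w1.npz");u,v=proj(g,P(C+.09*er(A0),.077)).round().astype(int)
z=[(lambda o,r:(o+r*g["depth"][j,i])[2])(*ray(g,i,j)) for j in range(v-3,v+4,3) for i in range(u-3,u+4,3)]
m=np.median(z);print(m)
if abs(m-.0755)<.0012: print(job_done())
E
```

```text
0.07564498874084968
the job is handed in; nothing more can be done
None
```

The holder is turned counterclockwise to the very next hole, about 0.885 rad round, with the pin home (knob back at its starting height to within about 0.3 mm); the push peaked near 7 N sideways, nothing else was touched, and I handed the job in at about 22 s.

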